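# Sort the glass bars into the stock box

### The arm

A 6-joint arm with a two-finger parallel gripper is mounted at the origin on the work surface. World frame = base frame: x ahead of the robot, y to its left, z up, the work surface at z = 0. Lengths are in m, angles in rad, forces in N, time in s.
With the tool pointing down it reaches from about 0.375 to 0.975 m from the base axis. Payload 3.8 kg.
Tool frame: the origin (TCP) lies at the very end of the fingers, on their centre line; the grasp point (between the pads) lies 19 mm behind it; z points along the fingers, y is the line along which they close (so a half turn about z gives the same grasp; the last joint's range is limited). The gripper opens to 85 mm and grips with 20 to 120 N. Pads are 22 mm wide; open, the fingers measure 114 mm over their backs; the gripper's body (76 mm by 85 mm) begins 54 mm behind the grasp point. The pads swing forward as they close: fully open they stand 13 mm farther back than shut.
Start: joints at [1.107, 0.264, 1.604, -0, 1.274, -0.037], TCP at [0.279, 0.614, 0.231] pointing down, gripper open.
Joint ranges: [-2.63, 2.63], [-0.94, 2.18], [0.31, 2.57], [-1.31, 4.45], [0, 2.66], [-2.55, 2.55]. Speed limits (rad/s): [2.57, 2.57, 3.14, 3.14, 3.14, 3.14].

### API

Orientations are given as a rotation vector (axis times angle).
In Python, from workcell import bot, vision gives the robot as it stands. The module is installed in compiled form; this text tells all that it offers.
- The arm moves only by the tool play_rows, never from a script. Its argument "moves" is a list that holds one entry, the list of rows, each a list of 7 numbers: the turn, a rotation vector about the tool's x, y, z as a fraction of full scale, then the shift along the tool's x, y, z as a fraction of full scale, then the finger opening in mm, from 0 to 85.4. In form: [[[ax, ay, az, x, y, z, jaw], ...]]. A call has 1 to 5 rows; each row shifts and turns the commanded pose from where the row before left it, along the tool's axes as they then stand; what a row does not reach is not made up. Full scale, the value 1, is 0.1 m for a shift and 0.5 rad for a turn. A row lasts 1/12 s, in which the tool goes at most 41.7 mm and 7.16 degrees, less where a joint would pass 70% of its speed; a pose out of reach is approached as far as the arm can. A call with a number of a shift or a turn outside -1 to 1 is refused whole. A call with a gripper value outside its range is refused whole. The fingers move at their own pace and stop on an object; "newtons" is the grip in N (left out, the last holds). Time passes only in rows, so rows that do not move let the fingers close. It gives the time, the measured TCP pose, the force, the opening and the grip force at its end, in the units of the state.
- bot.read_state(): the state, without advancing time (a new reading comes with each control period).
- vision.read_camera(name): name is "side" or "top"; returns a dict with "image" (420x560x3 uint8, red, green, blue), "depth" (420x560 float32, m along the optical axis (not along the pixel's ray), 0 where there is no reading), "K" (3x3 intrinsics, pixels), "R" (3x3) and "t" (3): a world point X has camera coordinates R X + t. Camera axes: x right, y down, z forward; pixel columns grow to the right and rows downward; lengths in m; the calibration is good to about 2 mm. A picture is of the moment at which its call begins.
- bot.finish_job(): hands the job in; it is judged then, once.
The state is a dict: "time": time; "q": joint angles; "joint_vel": joint speeds; "joint_torque": joint torques, N m; "tool_pos": TCP position; "tcp_rot": TCP orientation; "wrist_force": force on the tool from outside, world axes, zero at the start; "torque": the same for the moment, N m; "width": opening from 0.0 (shut) to 1.0 (fully open); "grip_force": force on a finger pad.
Only numpy, scipy, OpenCV 4.12 (cv2) and the standard library are available. Lean on these libraries where they do the work, as an engineer would, in place of code of your own. Each camera call takes 0.05 s, during which the arm holds its last target. There are 200 camera calls.

### The job

Put the coloured glass away: slide the cover of the stock box open, lay the blue, the green and the yellow glass bar from the red tray flat on the floor of the bay marked with a sample tile of its own colour, and slide the cover fully shut again. It is glass, so set each bar down rather than dropping it, and leave the white bar and the tweezers on the tray where they are.

Things in the scene. Friction and masses are not known exactly. Their poses are not given: they have to be found in the camera images.
- stock_box: Low grey box, fixed; origin on the bench under the middle bay; x to the closed rear deck, y along the bays. Spans x -92..175, y +-148 mm, 34 high; steel side rails 46 high at y +-145. Three bays at y -97, 0, 97 mm, each inside 105 (x) x 92 (y), floor 4 mm above the bench, 5 mm walls. A ledge at -x holds a colour sample tile before each bay.
- cover (a joint): Flat sliding cover, clear with a black edge, 115 x 280 x 5 mm (36 to 41 mm above the bench), over all three bays. Joint in m: 0 = fully shut over the bays, 0.115 = fully open, slid along the box's +x over the rear deck. Stays where it is left; needs about 2 N.
- cover_handle (a point): Centre of the cover's black handle bar, which stands on the cover: 14 mm (along box x) by 90 mm (along box y), 30 mm tall, 41 to 71 mm above the bench. This point is at mid height (56 mm). Axes as the box. With the cover shut it is 20 mm from the box origin towards -x.
- blue_bar: Loose blue glass bar, 65 x 22 x 22 mm, about 80 g. Origin at its centre, x along its length. Starts flat on the red tray.
- green_bar: Loose green glass bar, 65 x 22 x 22 mm, about 80 g. Origin at its centre, x along its length. Starts flat on the red tray.
- yellow_bar: Loose yellow glass bar, 65 x 22 x 22 mm, about 80 g. Origin at its centre, x along its length. Starts flat on the red tray.
- blue_bay (a point): Centre of the floor of the bay marked by the blue sample tile (tile 25 x 50 x 4 mm lying on the ledge, centred 75 mm towards box -x of this point). Axes as the box: x towards the rear deck, y along the row, z up.
- green_bay (a point): Centre of the floor of the bay marked by the green sample tile (tile 25 x 50 x 4 mm lying on the ledge, centred 75 mm towards box -x of this point). Axes as the box: x towards the rear deck, y along the row, z up.
- yellow_bay (a point): Centre of the floor of the bay marked by the yellow sample tile (tile 25 x 50 x 4 mm lying on the ledge, centred 75 mm towards box -x of this point). Axes as the box: x towards the rear deck, y along the row, z up.
- tray: Red shallow tray, 256 (x) x 280 (y) mm, fixed; floor 3 mm thick, rim 12 mm high. Origin under its centre.
- white_bar: Loose white glass bar of the same size on the tray, to be left there. Origin at its centre, x along its length.
- tweezers: Steel tweezers, 122 x 10 x 7 mm, lying along the tray's far edge. Origin at its underside.
There are look-alikes about, which are no part of the job. Of the things that look like the yellow_bar, take the one that is nearest to the robot's base at the start. Of the things that look like the green_bar, take the one that is farthest to the robot's right at the start.

How it is judged:
By the outcome, as a careful person would: the job done as asked, in the order asked, and still so for the second after the job is handed in, with the robot touching nothing.
It also fails if it takes over 72 s, if anything falls off the work surface, if the arm or the gripper's body presses on something with over 40 N, if the wrist force passes 120 N, or if a joint passes its speed limit or range.

## Working session

There is one attempt and no reset: what is moved stays moved. The work goes in short steps, Python scripts to look and compute and a tool call to move; the robot and the scene stay as the last step left them, time stands still between calls to the robot, and variables do not carry over. Pictures are saved under pics/ and viewed, at most 10 in all, crops included, and the job is handed in when it is done.

Besides the shell and the picture viewer there is one more tool, called after "Call:" as name([rows], argument=value, ...), one row to a line, values as JSON. play_rows: Moves the arm, as the interface text tells. Its arguments: {"type":"object","properties":{"moves":{"type":"array","items":{"type":"array","items":{"type":"array","items":{"type":"number"}}}},"newtons":{"type":"number"}},"required":["moves"]}

```bash
mkdir -p pics; python3 - <<'E'
from workcell import bot, vision
import cv2,numpy as np,pickle
s=bot.read_state();print(s)
for n in("top","side"):
    c=vision.read_camera(n);pickle.dump(c,open(f"{n}0.pkl","wb"))
    cv2.imwrite(f"pics/{n}0.png",cv2.resize(c["image"][:,:,::-1],(800,600),interpolation=cv2.INTER_CUBIC))
    print(n,c["K"],c["R"],c["t"])
E
```

```text
{'time': 0.0, 'q': array([ 1.10710948e+00,  2.64780624e-01,  1.60536529e+00,  3.40018298e-05,
        1.27365972e+00, -3.68692602e-02]), 'joint_vel': array([ 2.64449050e-05, -1.82209529e-05,  9.02813877e-04, -4.78529857e-04,
        1.75751546e-03, -1.38833397e-03]), 'joint_torque': array([-5.94503344e-04, -5.15101612e+01, -3.67313898e+01, -2.91177466e-04,
        1.29959401e-02, -4.18195168e-05]), 'tool_pos': array([0.27908736, 0.61381897, 0.22994819]), 'tcp_rot': array([-0.66525824, -3.06975297,  0.00335458]), 'wrist_force': array([0.42443147, 0.92924194, 0.598931  ]), 'torque': array([0.0076972 , 0.00479176, 0.0515718 ]), 'grip_force': 0.0, 'width': 0.9989324954426511}
top [[444.9021245    0.         269.62346408]
 [  0.         444.9021245  214.37685212]
 [  0.           0.           1.        ]] [[-0.00793947 -0.99994104 -0.00740799]
 [-0.99135328  0.0088412  -0.13092179]
 [ 0.13097956  0.00630448 -0.99136502]] [7.62966294e-04 5.09484503e-01 1.03427826e+00]
side [[476.25595284   0.         280.05456476]
 [  0.         476.25595284 211.99131179]
 [  0.           0.           1.        ]] [[-0.99455525 -0.10356276  0.01160206]
 [-0.08731185  0.76731982 -0.6352928 ]
 [ 0.05689018 -0.63284678 -0.77218421]] [0.49770175 0.09719718 1.21879671]
```

View pics/top0.png

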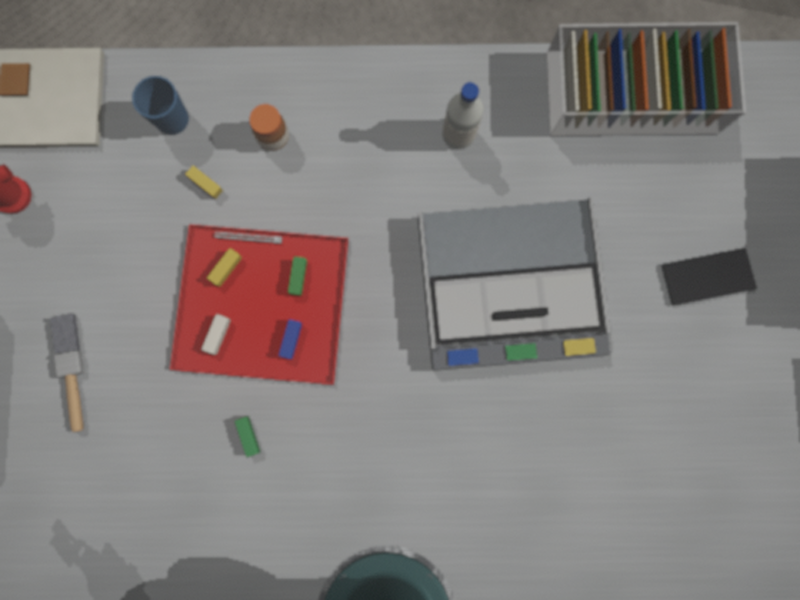

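View pics/side0.png

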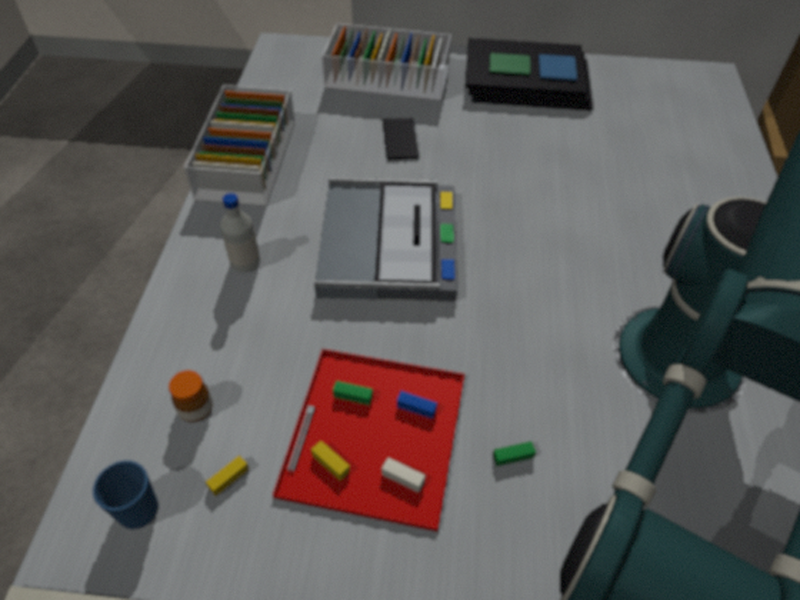

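The top view (800 px scale) shows the tray bars: yellow (224,267), green (297,276), blue (290,340) and white (216,335). The tiles are blue (463,357), green (521,351) and yellow (579,347), and the handle is at (520,314). The green at (247,436) and the yellow at (204,182) are look-alikes off the tray; the tray ones match both rules.

```bash
cat > h.py <<'E'
import cv2,numpy as np
from workcell import bot,vision
def cloud(c):
    d=c["depth"].astype(float);v,u=np.indices(d.shape)
    K=c["K"];p=np.stack([(u-K[0,2])/K[0,0]*d,(v-K[1,2])/K[1,1]*d,d],-1)
    return (p-c["t"])@c["R"]
def hue(c): return cv2.cvtColor(c["image"],cv2.COLOR_RGB2HSV)
COL=dict(blue=(105,130),green=(45,90),yellow=(20,35))
def colmask(c,n):
    H=hue(c);return (H[...,0]>=COL[n][0])&(H[...,0]<=COL[n][1])&(H[...,1]>90)&(H[...,2]>50)
def rect(P):
    (c,(w,h),a)=cv2.minAreaRect((P[:,:2]*1000).astype(np.float32))
    if w<h: w,h,a=h,w,a+90
    return np.round([c[0],c[1],w,h,(a+90)%180-90],1)
E
python3 - <<'E'
from h import *
import pickle
for cam in("top","side"):
    c=pickle.load(open(cam+"0.pkl","rb"));P=cloud(c)
    for n in COL:
        k,l,st,ce=cv2.connectedComponentsWithStats(colmask(c,n).astype(np.uint8))
        for i in range(1,k):
            if st[i,4]<60: continue
            Q=P[l==i];z=np.median(Q[:,2]);T=Q[abs(Q[:,2]-np.percentile(Q[:,2],75))<.005]
            if abs(Q[:,1]).max()<.5: print(cam,n,np.round(ce[i]/.7),st[i,4],"z",round(z,4),"rect",rect(T),"mean",np.round(T.mean(0),4))
    H=hue(c)
    m=(P[...,2]>.055)&(P[...,2]<.085)&(H[...,2]<70)&(P[...,0]>.45)&(P[...,0]<.7)&(abs(P[...,1]+.12)<.12)
    Q=P[m];print("handle",len(Q),rect(Q),Q.mean(0))
    m=(P[...,2]>.025)&(P[...,2]<.055)&(P[...,0]>.38)&(P[...,0]<.75)&(P[...,1]<0.02)&(P[...,1]>-.36)
    Q=P[m];print("box",len(Q),rect(Q))
E
```

```text
top blue [618.  72.] 368 z 0.0793 rect [ 8.990e+02 -4.011e+02  1.379e+02  6.700e+00 -2.000e-01] mean [ 0.8965 -0.4008  0.0892]
top blue [469.  91.] 112 z 0.17 rect [ 822.8 -136.2   25.5   23.7  -24.1] mean [ 0.8226 -0.136   0.1701]
top blue [289. 339.] 220 z 0.0252 rect [456.7 158.3  61.   20.7 -16.1] mean [0.4563 0.1583 0.0252]
top blue [462. 356.] 215 z 0.0382 rect [ 424.  -130.6   49.4   24.   -85.9] mean [ 0.424  -0.1303  0.0383]
top green [595.  69.] 163 z 0.0771 rect [ 8.996e+02 -3.622e+02  1.330e+02  4.300e+00 -3.000e-01] mean [ 0.9037 -0.3619  0.0797]
top green [297. 276.] 197 z 0.0248 rect [564.8 147.7  61.   20.5  -7.8] mean [0.5641 0.1471 0.0251]
top green [521. 351.] 183 z 0.0383 rect [ 431.8 -226.5   47.6   21.6  -85.6] mean [ 0.4318 -0.2267  0.0385]
top green [247. 436.] 217 z 0.0219 rect [296.4 228.3  59.5  20.4  21.9] mean [0.296  0.2278 0.022 ]
top yellow [587.  74.] 270 z 0.083 rect [ 8.976e+02 -3.437e+02  1.371e+02  6.600e+00 -3.000e-01] mean [ 0.896  -0.3434  0.0894]
top yellow [665.  72.] 258 z 0.0761 rect [ 8.988e+02 -4.788e+02  1.342e+02  6.800e+00 -2.000e-01] 
[... 531 characters left out ...]
27.3   23.   -50.5] mean [ 0.8233 -0.1348  0.1722]
side blue [448. 269.] 140 z 0.041 rect [ 423.  -130.    53.1   24.7  -85.9] mean [ 0.4234 -0.1295  0.0413]
side blue [416. 404.] 270 z 0.0261 rect [456.5 159.2  63.   21.5 -14.4] mean [0.4563 0.1607 0.0271]
side green [633. 356.] 176 z 0.0148 rect [ 86.6  18.2  93.8  33.1 -86.9] mean [0.0856 0.0153 0.0153]
side green [514. 452.] 280 z 0.0237 rect [295.6 230.5  62.4  20.5  19.2] mean [0.296  0.2306 0.024 ]
side yellow [446. 200.] 113 z 0.0404 rect [ 439.  -323.5   55.7   24.   -86.7] mean [ 0.4386 -0.3228  0.0407]
handle 71 [ 490.8 -206.2   59.1    8.7  -84.6] [ 0.49057904 -0.20088444  0.07185204]
box 7067 [ 546.6 -218.7  302.6  268.6  -85.5]
```

```bash
cat >> h.py <<'E'
from scipy.spatial.transform import Rotation as Rn
def go(x,y,z,yang):
    """print turn (units) then shift (units) in tool axes after turn, to TCP target in m, y-axis line angle deg"""
    s=bot.read_state();R=Rn.from_rotvec(s["tcp_rot"]).as_matrix()
    cur=np.degrees(np.arctan2(R[1,1],R[0,1]));d=(yang-cur+90)%180-90
    a=np.radians(cur+d);Y=np.array([np.cos(a),np.sin(a),0]);X=np.array([-Y[1],Y[0],0])
    D=np.array([x,y,z])-s["tool_pos"]
    print("t",round(s["time"],2),"pos",np.round(s["tool_pos"],4),"yaw",round(cur,1),"tilt",np.round(R[:2,2],3),"q6",round(s["q"][5],2),"F",np.round(s["wrist_force"],1),"w",round(s["width"]*85.4,1),"grip",round(s["grip_force"],1))
    print(" turn az total",round(-np.radians(d)/.5,3),"shift",np.round([D@X*10,D@Y*10,-D[2]*10],3))
E
python3 - <<'E'
from h import *
import pickle
for cam,ends in(("top",[(492,316.5),(548,312)]),("side",[(417,206),(416.5,245)])):
    c=pickle.load(open(cam+"0.pkl","rb"))
    for u,v in ends:
        r=c["R"].T@np.linalg.solve(c["K"],[u*.7,v*.7,1]);o=-c["R"].T@c["t"];print(cam,np.round(o+r*(.071-o[2])/r[2],4))
go(.4865,-.2225,.10,4.5)
E
```

```text
top [ 0.4863 -0.1762  0.071 ]
top [ 0.4928 -0.2667  0.071 ]
side [ 0.4947 -0.2637  0.071 ]
side [ 0.4861 -0.1555  0.071 ]
t 0.1 pos [0.2791 0.6138 0.2301] yaw 65.5 tilt [-0.001 -0.002] q6 -0.04 F [ 0.1  0.1 -0.6] w 85.6 grip 0.0
 turn az total 2.131 shift [-8.5    1.411  1.301]
```

Call:
play_rows([
  [[0, 0, 0.213, 0, 0, 0.1, 45], [0, 0, 0.213, 0, 0, 0.1, 45], [0, 0, 0.213, 0, 0, 0.1, 45], [0, 0, 0.213, 0, 0, 0.1, 45], [0, 0, 0.213, 0, 0, 0.1, 45]],
], newtons=30)

```text
time: 0.52
tool_pos: [0.2792, 0.614, 0.1801]
tcp_rot: [1.457, 2.783, -0.002]
wrist_force: [0.2, -0.1, 0.7]
width: 0.526
grip_force: 0.0
```

Call:
play_rows([
  [[0, 0, 0.213, 0, 0, 0.1, 45], [0, 0, 0.213, 0, 0, 0.1, 45], [0, 0, 0.213, 0, 0, 0.1, 45], [0, 0, 0.213, 0, 0, 0.1, 45], [0, 0, 0.213, 0, 0, 0.1, 45]],
])

```text
time: 0.93
tool_pos: [0.2792, 0.614, 0.1301]
tcp_rot: [2.138, 2.302, -0.002]
wrist_force: [0.2, 0.3, 0.1]
width: 0.528
grip_force: 0.0
```

```bash
python3 -c "
from h import *
go(.4865,-.2225,.10,4.5)"
```

```text
t 0.93 pos [0.2792 0.614  0.1301] yaw 4.2 tilt [-0.001 -0.001] q6 1.03 F [0.2 0.3 0.1] w 45.1 grip 0.0
 turn az total -0.01 shift [-8.502  1.41   0.301]
```

Call:
play_rows([
  [[0, 0, 0, -0.4, 0.067, 0, 45], [0, 0, 0, -0.4, 0.067, 0, 45], [0, 0, 0, -0.4, 0.067, 0, 45], [0, 0, 0, -0.4, 0.067, 0, 45], [0, 0, 0, -0.4, 0.067, 0, 45]],
])

```text
time: 1.35
tool_pos: [0.3283, 0.4156, 0.1305]
tcp_rot: [2.131, 2.308, -0.002]
wrist_force: [1.3, -0.2, 1.1]
width: 0.531
grip_force: 0.0
```

Call:
play_rows([
  [[0, 0, 0, -0.4, 0.067, 0, 45], [0, 0, 0, -0.4, 0.067, 0, 45], [0, 0, 0, -0.4, 0.067, 0, 45], [0, 0, 0, -0.4, 0.067, 0, 45], [0, 0, 0, -0.4, 0.067, 0, 45]],
])

```text
time: 1.77
tool_pos: [0.3774, 0.219, 0.131]
tcp_rot: [2.131, 2.308, -0.0]
wrist_force: [0.6, -0.2, 0.5]
width: 0.527
grip_force: 0.0
```

Call:
play_rows([
  [[0, 0, 0, -0.4, 0.067, 0, 45], [0, 0, 0, -0.4, 0.067, 0, 45], [0, 0, 0, -0.4, 0.067, 0, 45], [0, 0, 0, -0.4, 0.067, 0, 45], [0, 0, 0, -0.4, 0.067, 0, 45]],
])

```text
time: 2.18
tool_pos: [0.4267, 0.0223, 0.1312]
tcp_rot: [2.132, 2.307, 0.0]
wrist_force: [1.6, -0.2, -0.5]
width: 0.528
grip_force: 0.0
```

Call:
play_rows([
  [[0, 0, 0, -0.4, 0.067, 0, 45], [0, 0, 0, -0.4, 0.067, 0, 45], [0, 0, 0, -0.4, 0.067, 0, 45], [0, 0, 0, -0.4, 0.067, 0, 45], [0, 0, 0, -0.4, 0.067, 0, 45]],
])

```text
time: 2.6
tool_pos: [0.4758, -0.1745, 0.131]
tcp_rot: [-2.132, -2.307, -0.0]
wrist_force: [0.7, 0.9, 0.6]
width: 0.528
grip_force: 0.0
```

```bash
python3 -c "
from h import *
go(.488,-.2220,.05,4.5)"
```

```text
t 2.6 pos [ 0.4758 -0.1745  0.131 ] yaw 4.5 tilt [-0.  0.] q6 -0.48 F [0.7 0.9 0.6] w 45.1 grip 0.0
 turn az total -0.0 shift [-0.483  0.084  0.81 ]
```

Call:
play_rows([
  [[0, 0, 0, -0.24, 0.042, 0, 45], [0, 0, 0, -0.24, 0.042, 0, 45], [0, 0, 0, 0, 0, 0.3, 45], [0, 0, 0, 0, 0, 0.3, 45], [0, 0, 0, 0, 0, 0.18, 45]],
])

```text
time: 3.02
tool_pos: [0.4866, -0.2197, 0.0504]
tcp_rot: [-2.131, -2.303, 0.001]
wrist_force: [-1.7, 1.1, -0.3]
width: 0.526
grip_force: 0.0
```

Call:
play_rows([
  [[0, 0, 0, 0, 0, 0, 8], [0, 0, 0, 0, 0, 0, 8], [0, 0, 0, 0, 0, 0, 8], [0, 0, 0, 0, 0, 0, 8], [0, 0, 0, 0, 0, 0, 8]],
], newtons=30)

```text
time: 3.43
tool_pos: [0.4886, -0.2196, 0.0537]
tcp_rot: [2.131, 2.307, 0.0]
wrist_force: [1.5, -0.4, -8.5]
width: 0.156
grip_force: 33.7
```

```bash
python3 -c "
from h import *
go(.488,-.2220,.05,4.5)"
```

```text
t 3.43 pos [ 0.4886 -0.2196  0.0537] yaw 4.5 tilt [ 0.001 -0.   ] q6 -0.55 F [ 1.5 -0.4 -8.5] w 13.4 grip 33.7
 turn az total 0.002 shift [-0.023 -0.007  0.037]
```

Call:
play_rows([
  [[0, 0, 0, 0, 0.116, 0, 8], [0, 0, 0, 0, 0.116, 0, 8], [0, 0, 0, 0, 0.116, 0, 8], [0, 0, 0, 0, 0.116, 0, 8], [0, 0, 0, 0, 0.116, 0, 8]],
])

```text
time: 3.85
tool_pos: [0.5478, -0.215, 0.0537]
tcp_rot: [2.131, 2.307, 0.0]
wrist_force: [-1.7, -0.9, -1.3]
width: 0.154
grip_force: 34.6
```

Call:
play_rows([
  [[0, 0, 0, 0, 0.116, 0, 8], [0, 0, 0, 0, 0.116, 0, 8], [0, 0, 0, 0, 0.116, 0, 8], [0, 0, 0, 0, 0.116, 0, 8], [0, 0, 0, 0, 0.116, 0, 8]],
])

```text
time: 4.27
tool_pos: [0.6019, -0.2106, 0.0535]
tcp_rot: [-2.126, -2.305, 0.009]
wrist_force: [-39.9, -6.4, 35.6]
width: 0.155
grip_force: 40.3
```

Call:
play_rows([
  [[0, 0, 0, 0, 0, 0, 8], [0, 0, 0, 0, 0, 0, 40], [0, 0, 0, 0, 0, 0, 40], [0, 0, 0, 0, 0, 0, 40], [0, 0, 0, 0, 0, -0.3, 40]],
])

```text
time: 4.68
tool_pos: [0.6003, -0.2087, 0.0776]
tcp_rot: [-2.126, -2.301, 0.005]
wrist_force: [-0.1, 1.4, -1.1]
width: 0.466
grip_force: 0.0
```

Call:
play_rows([
  [[0, 0, 0, 0, 0, -0.4, 50], [0, 0, 0, 0.4, 0, 0, 50], [0, 0, 0, 0.4, 0, 0, 50], [0, 0, 0, 0.4, 0, 0, 50], [0, 0, 0, 0.4, 0, 0, 50]],
])

```text
time: 5.1
tool_pos: [0.5923, -0.0496, 0.1246]
tcp_rot: [2.132, 2.304, 0.004]
wrist_force: [0.3, 0.6, -0.3]
width: 0.586
grip_force: 0.0
```

```bash
python3 - <<'E'
from h import *
c=vision.read_camera("top")
cv2.imwrite("pics/top1.png",cv2.resize(c["image"][:,:,::-1],(800,600),interpolation=cv2.INTER_CUBIC))
go(.4566,.1587,.06,74.5)
E
```

```text
t 5.15 pos [ 0.5911 -0.0424  0.1241] yaw 4.6 tilt [0.001 0.005] q6 -0.2 F [-2.2  4.3 -0.7] w 49.7 grip 0.0
 turn az total -2.439 shift [1.833 1.578 0.641]
```

View pics/top1.png

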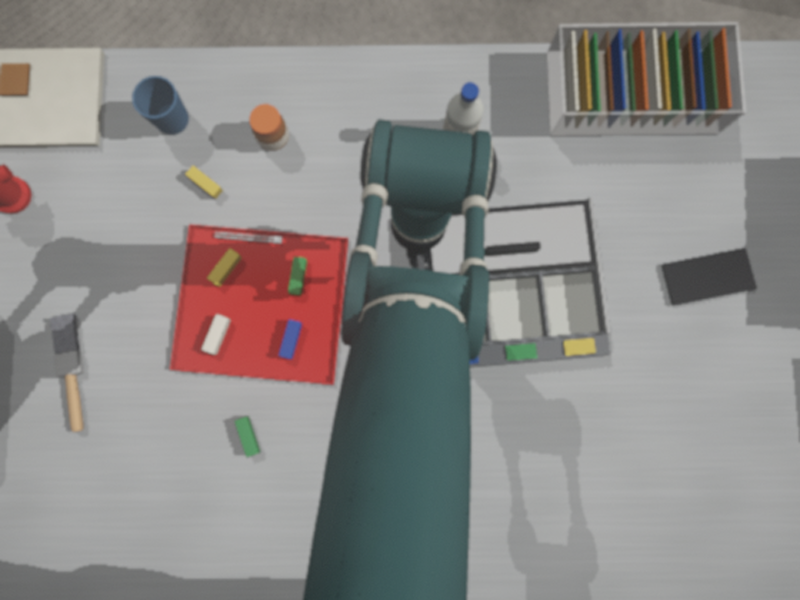

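The cover is open: the handle is now at about (515,248) and the green and yellow bays are uncovered. All the bars are undisturbed, so I move on to the blue bar.

Call:
play_rows([
  [[0, 0, -0.244, 0, 0, 0, 50], [0, 0, -0.244, 0, 0, 0, 50], [0, 0, -0.244, 0, 0, 0, 50], [0, 0, -0.244, 0, 0, 0, 50], [0, 0, -0.244, 0, 0, 0, 50]],
])

```text
time: 5.57
tool_pos: [0.5924, -0.0508, 0.1239]
tcp_rot: [1.33, 2.844, 0.001]
wrist_force: [-0.6, 0.4, -0.2]
width: 0.587
grip_force: 0.0
```

Call:
play_rows([
  [[0, 0, -0.244, 0, 0, 0, 50], [0, 0, -0.244, 0, 0, 0, 50], [0, 0, -0.244, 0, 0, 0, 50], [0, 0, -0.244, 0, 0, 0, 50], [0, 0, -0.244, 0, 0, 0, 50]],
])

```text
time: 5.98
tool_pos: [0.5924, -0.051, 0.1239]
tcp_rot: [0.416, 3.112, 0.0]
wrist_force: [-1.2, -0.2, -0.1]
width: 0.584
grip_force: 0.0
```

Call:
play_rows([
  [[0, 0, 0, 0.3, 0.26, 0, 50], [0, 0, 0, 0.3, 0.26, 0, 50], [0, 0, 0, 0.3, 0.26, 0, 50], [0, 0, 0, 0.3, 0.26, 0, 50], [0, 0, 0, 0.3, 0.26, 0, 50]],
])

```text
time: 6.4
tool_pos: [0.4816, 0.1159, 0.124]
tcp_rot: [0.427, 3.11, 0.002]
wrist_force: [0.7, 2.2, -0.1]
width: 0.586
grip_force: 0.0
```

Call:
play_rows([
  [[0, 0, 0, 0.3, 0.26, 0, 50], [0, 0, 0, 0, 0, 0.3, 50], [0, 0, 0, 0, 0, 0.3, 50], [0, 0, 0, 0, 0, 0, 50]],
])

```text
time: 6.73
tool_pos: [0.4558, 0.1477, 0.0591]
tcp_rot: [-0.421, -3.106, 0.004]
wrist_force: [-1.6, -0.3, -0.4]
width: 0.584
grip_force: 0.0
```

```bash
python3 -c "
from h import *
go(.4566,.1587,.006,74.5)"
```

```text
t 6.73 pos [0.4558 0.1477 0.0591] yaw 74.6 tilt [-0.007 -0.002] q6 -1.04 F [-1.6 -0.3 -0.4] w 49.9 grip 0.0
 turn az total 0.002 shift [0.021 0.109 0.531]
```

Call:
play_rows([
  [[0, 0, 0, 0.02, 0.11, 0, 50], [0, 0, 0, 0, 0, 0.2, 50], [0, 0, 0, 0, 0, 0.2, 50], [0, 0, 0, 0, 0, 0.12, 50], [0, 0, 0, 0, 0, 0, 50]],
])

```text
time: 7.15
tool_pos: [0.4609, 0.1587, 0.0108]
tcp_rot: [-0.427, -3.111, 0.001]
wrist_force: [-0.7, -0.8, 0.3]
width: 0.587
grip_force: 0.0
```

Call:
play_rows([
  [[0, 0, 0, 0, 0, 0, 15], [0, 0, 0, 0, 0, 0, 15], [0, 0, 0, 0, 0, 0, 15], [0, 0, 0, 0, 0, 0, 15], [0, 0, 0, 0, 0, 0, 15]],
], newtons=35)

```text
time: 7.57
tool_pos: [0.4631, 0.1593, 0.0133]
tcp_rot: [0.425, 3.109, 0.003]
wrist_force: [0.5, -0.7, 6.5]
width: 0.246
grip_force: 35.1
```

```bash
python3 -c "
from h import *
go(.4986,-.1245,.11,94.5)"
```

```text
t 7.57 pos [0.4631 0.1593 0.0133] yaw 74.4 tilt [0.004 0.001] q6 -1.02 F [ 0.5 -0.7  6.5] w 21.0 grip 35.1
 turn az total -0.701 shift [-0.131 -2.857 -0.967]
```

Call:
play_rows([
  [[0, 0, 0, 0, 0, -0.2, 15], [0, 0, 0, 0, 0, -0.35, 15], [0, 0, 0, 0, 0, -0.35, 15], [0, 0, -0.234, 0, 0, 0, 15], [0, 0, -0.234, 0, 0, 0, 15]],
])

```text
time: 7.98
tool_pos: [0.4635, 0.1595, 0.105]
tcp_rot: [0.051, 3.134, 0.003]
wrist_force: [-0.7, -0.4, -0.8]
width: 0.245
grip_force: 34.5
```

Call:
play_rows([
  [[0, 0, -0.234, 0, 0, 0, 15], [0, 0, 0, -0.03, -0.4, 0, 15], [0, 0, 0, -0.03, -0.4, 0, 15], [0, 0, 0, -0.03, -0.4, 0, 15], [0, 0, 0, -0.03, -0.4, 0, 15]],
])

```text
time: 8.4
tool_pos: [0.4854, -0.0011, 0.1018]
tcp_rot: [-0.127, 3.138, -0.0]
wrist_force: [1.1, 0.2, -1.5]
width: 0.247
grip_force: 34.6
```

Call:
play_rows([
  [[0, 0, 0, -0.03, -0.4, 0, 15], [0, 0, 0, -0.03, -0.4, 0, 15], [0, 0, 0, -0.03, -0.4, 0, 15], [0, 0, 0, 0, 0, 0, 15], [0, 0, 0, 0, 0, 0, 15]],
])

```text
time: 8.82
tool_pos: [0.5041, -0.1209, 0.1017]
tcp_rot: [-0.117, 3.139, -0.0]
wrist_force: [-0.0, 0.7, -0.7]
width: 0.242
grip_force: 34.7
```

```bash
python3 - <<'E'
from h import *
c=vision.read_camera("side")
cv2.imwrite("pics/side1.png",cv2.resize(c["image"][100:310,180:460,::-1],(800,600),interpolation=cv2.INTER_CUBIC))
go(.5046,-.124,.016,94.5)
E
```

```text
t 8.87 pos [ 0.5036 -0.1193  0.1013] yaw 94.4 tilt [-0.     0.001] q6 -1.93 F [ 0.1  0.5 -0.8] w 21.0 grip 34.7
 turn az total -0.004 shift [-0.007 -0.047  0.853]
```

View pics/side1.png

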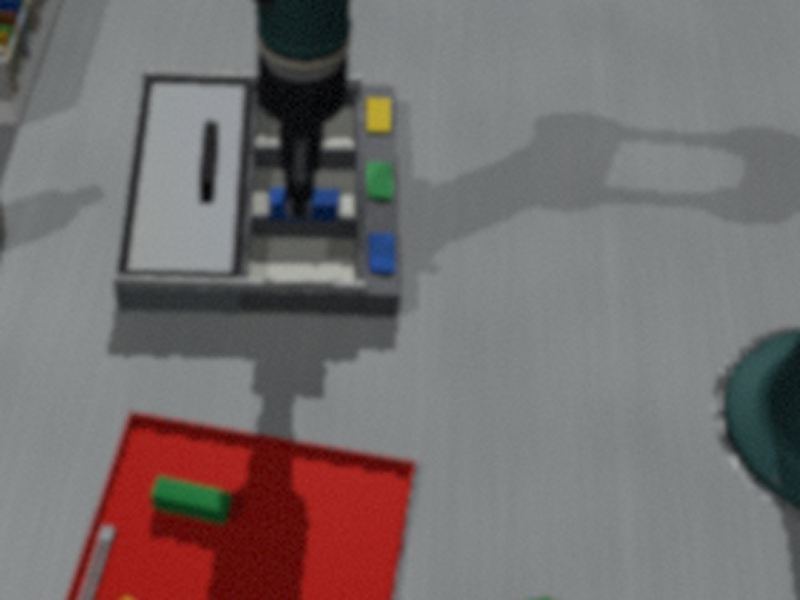

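The crop shows the blue bar held level at about (305,205), above the bays. Next I lower it.

Call:
play_rows([
  [[0, 0, 0, 0, -0.05, 0, 15], [0, 0, 0, 0, 0, 0.3, 15], [0, 0, 0, 0, 0, 0.3, 15], [0, 0, 0, 0, 0, 0.15, 15], [0, 0, 0, 0, 0, 0, 15]],
])

```text
time: 9.28
tool_pos: [0.5002, -0.121, 0.0223]
tcp_rot: [0.128, -3.131, -0.004]
wrist_force: [-0.8, 0.4, -1.0]
width: 0.249
grip_force: 34.7
```

Call:
play_rows([
  [[0, 0, 0, 0, 0, 0, 15], [0, 0, 0, 0, 0, 0, 15]],
])

```text
time: 9.45
tool_pos: [0.5052, -0.1231, 0.0273]
tcp_rot: [-0.127, 3.138, -0.001]
wrist_force: [0.1, -0.2, 1.0]
width: 0.248
grip_force: 34.7
```

```bash
python3 -c "
from h import *
go(.5046,-.124,.0143,94.5)"
```

```text
t 9.45 pos [ 0.5052 -0.1231  0.0273] yaw 94.6 tilt [ 0.001 -0.   ] q6 -1.94 F [ 0.1 -0.2  1. ] w 21.2 grip 34.7
 turn az total 0.005 shift [ 0.007 -0.009  0.13 ]
```

Call:
play_rows([
  [[0, 0, 0, 0, 0, 0.03, 15], [0, 0, 0, 0, 0, 0.03, 15], [0, 0, 0, 0, 0, 0.03, 15], [0, 0, 0, 0, 0, 0.02, 15], [0, 0, 0, 0, 0, 0.01, 15]],
])

```text
time: 9.87
tool_pos: [0.5042, -0.1238, 0.0144]
tcp_rot: [0.124, -3.139, -0.0]
wrist_force: [-4.9, 0.7, 11.1]
width: 0.244
grip_force: 36.1
```

Call:
play_rows([
  [[0, 0, 0, 0, 0, 0, 15], [0, 0, 0, 0, 0, 0.01, 15], [0, 0, 0, 0, 0, 0, 15]],
])

```text
time: 10.12
tool_pos: [0.5044, -0.1238, 0.0144]
tcp_rot: [0.124, -3.139, -0.0]
wrist_force: [-4.2, 1.4, 9.3]
width: 0.244
grip_force: 35.9
```

```bash
python3 -c "
from h import *
go(.5046,-.124,.0143,94.5)"
```

```text
t 10.12 pos [ 0.5044 -0.1238  0.0144] yaw 94.5 tilt [-0.  0.] q6 -1.94 F [-4.2  1.4  9.3] w 20.8 grip 35.9
 turn az total 0.001 shift [-0.002 -0.002  0.001]
```

Call:
play_rows([
  [[0, 0, 0, 0, 0, 0, 42], [0, 0, 0, 0, 0, 0, 42], [0, 0, 0, 0, 0, -0.05, 42], [0, 0, 0, 0, 0, -0.15, 42], [0, 0, 0, 0, 0, -0.35, 42]],
])

```text
time: 10.53
tool_pos: [0.5, -0.1225, 0.0644]
tcp_rot: [0.124, -3.13, -0.005]
wrist_force: [-0.8, -0.1, 0.2]
width: 0.491
grip_force: 0.0
```

Call:
play_rows([
  [[0, 0, 0, 0, 0, -0.4, 50], [0, 0, 0.215, 0, 0, 0, 50], [0, 0, 0.215, 0, 0, 0, 50], [0, 0, 0, -0.032, 0.395, 0, 50], [0, 0, 0, -0.032, 0.395, 0, 50]],
])

```text
time: 10.95
tool_pos: [0.5218, -0.0473, 0.1092]
tcp_rot: [0.221, 3.132, -0.001]
wrist_force: [1.0, -0.1, -0.5]
width: 0.585
grip_force: 0.0
```

Call:
play_rows([
  [[0, 0, 0, -0.032, 0.395, 0, 50], [0, 0, 0, -0.032, 0.395, 0, 50], [0, 0, 0, -0.032, 0.395, 0, 50], [0, 0, 0, -0.032, 0.395, 0, 50], [0, 0, 0, -0.032, 0.395, 0, 50]],
])

```text
time: 11.37
tool_pos: [0.5641, 0.1491, 0.1085]
tcp_rot: [0.213, 3.134, -0.0]
wrist_force: [1.1, 0.2, -0.5]
width: 0.58
grip_force: 0.0
```

Call:
play_rows([
  [[0, 0, 0, 0, 0, 0.2, 50], [0, 0, 0, 0, 0, 0.2, 50], [0, 0, 0, 0, 0, 0.1, 50], [0, 0, 0, 0, 0, 0, 50], [0, 0, 0, 0, 0, 0, 50]],
])

```text
time: 11.78
tool_pos: [0.5631, 0.1467, 0.0576]
tcp_rot: [-0.214, -3.132, 0.001]
wrist_force: [0.2, -1.0, 0.1]
width: 0.589
grip_force: 0.0
```

```bash
python3 - <<'E'
from h import *
c=vision.read_camera("side")
cv2.imwrite("pics/side2.png",cv2.resize(c["image"][100:370,150:510,::-1],(800,600),interpolation=cv2.INTER_CUBIC))
go(.5645,.1474,.008,82.2)
E
```

```text
t 11.83 pos [0.5641 0.1467 0.0586] yaw 82.2 tilt [0. 0.] q6 -1.22 F [0.9 0.6 0. ] w 50.0 grip 0.0
 turn az total -0.001 shift [-0.003  0.007  0.506]
```

View pics/side2.png

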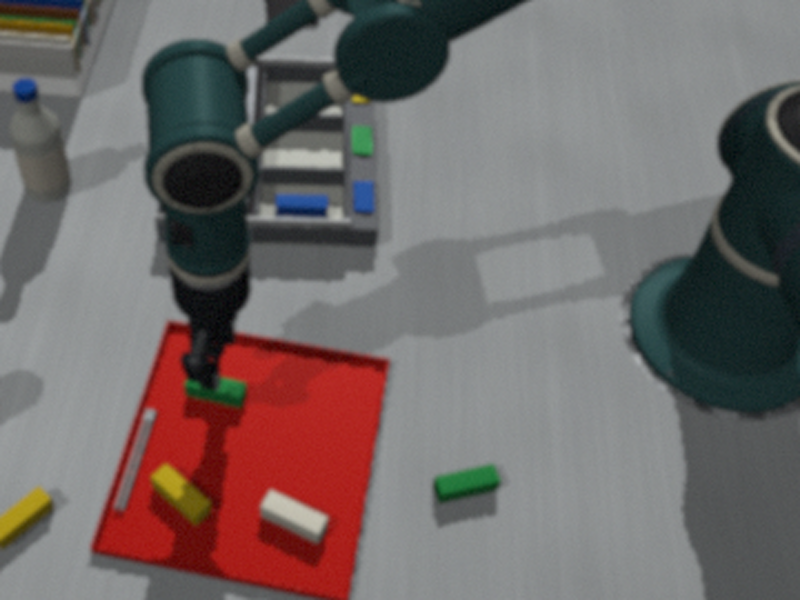

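The blue bar lies flat in its bay at (303,204). The gripper is above the tray's green bar at (215,388).

Call:
play_rows([
  [[0, 0, 0, 0, 0, 0.2, 50], [0, 0, 0, 0, 0, 0.16, 50], [0, 0, 0, 0, 0, 0.08, 50], [0, 0, 0, 0, 0, 0.05, 50], [0, 0, 0, 0, 0, 0, 50]],
])

```text
time: 12.25
tool_pos: [0.5637, 0.1467, 0.009]
tcp_rot: [-0.214, -3.133, 0.0]
wrist_force: [-0.2, -0.4, -0.0]
width: 0.586
grip_force: 0.0
```

Call:
play_rows([
  [[0, 0, 0, 0, 0, 0, 15], [0, 0, 0, 0, 0, 0, 15], [0, 0, 0, 0, 0, 0, 15], [0, 0, 0, 0, 0, 0, 15], [0, 0, 0, 0, 0, 0, 15]],
], newtons=35)

```text
time: 12.67
tool_pos: [0.5652, 0.1475, 0.0106]
tcp_rot: [0.213, 3.132, 0.001]
wrist_force: [-0.6, 0.1, 5.0]
width: 0.25
grip_force: 35.2
```

```bash
python3 -c "
from h import *
go(.5065,-.221,.11,94.5)"
```

```text
t 12.67 pos [0.5652 0.1475 0.0106] yaw 82.2 tilt [0.003 0.   ] q6 -1.22 F [-0.6  0.1  5. ] w 21.4 grip 35.2
 turn az total -0.428 shift [ 0.874 -3.627 -0.994]
```

Call:
play_rows([
  [[0, 0, 0, 0, 0, -0.2, 15], [0, 0, 0, 0, 0, -0.35, 15], [0, 0, 0, 0, 0, -0.35, 15], [0, 0, -0.214, 0, 0, 0, 15], [0, 0, -0.214, 0, 0, 0, 15]],
])

```text
time: 13.08
tool_pos: [0.5663, 0.1478, 0.1027]
tcp_rot: [-0.131, 3.133, 0.002]
wrist_force: [0.2, 0.2, -1.9]
width: 0.247
grip_force: 34.5
```

Call:
play_rows([
  [[0, 0, 0, 0.087, -0.363, 0, 15], [0, 0, 0, 0.087, -0.363, 0, 15], [0, 0, 0, 0.087, -0.363, 0, 15], [0, 0, 0, 0.087, -0.363, 0, 15], [0, 0, 0, 0.087, -0.363, 0, 15]],
])

```text
time: 13.5
tool_pos: [0.5337, -0.0384, 0.0989]
tcp_rot: [0.124, -3.138, -0.0]
wrist_force: [0.1, 0.5, -1.3]
width: 0.25
grip_force: 34.7
```

Call:
play_rows([
  [[0, 0, 0, 0.087, -0.363, 0, 15], [0, 0, 0, 0.087, -0.363, 0, 15], [0, 0, 0, 0.087, -0.363, 0, 15], [0, 0, 0, 0.087, -0.363, 0, 15], [0, 0, 0, 0.087, -0.363, 0, 15]],
])

```text
time: 13.92
tool_pos: [0.5045, -0.2229, 0.099]
tcp_rot: [0.123, -3.139, -0.001]
wrist_force: [-0.0, 1.1, -1.3]
width: 0.245
grip_force: 34.7
```

Call:
play_rows([
  [[0, 0, 0, 0, 0, 0, 15], [0, 0, 0, 0, 0, 0, 15], [0, 0, 0, 0, 0, 0.15, 15], [0, 0, 0, 0, 0, 0.1, 15], [0, 0, 0, 0, 0, 0, 15]],
])

```text
time: 14.33
tool_pos: [0.5033, -0.2192, 0.0713]
tcp_rot: [0.125, -3.134, -0.005]
wrist_force: [-0.8, -0.1, -2.3]
width: 0.246
grip_force: 34.8
```

```bash
python3 -c "
from h import *
go(.5065,-.221,.0116,94.5)"
```

```text
t 14.33 pos [ 0.5033 -0.2192  0.0713] yaw 94.6 tilt [-0.005  0.003] q6 -2.11 F [-0.8 -0.1 -2.3] w 21.0 grip 34.8
 turn az total 0.002 shift [-0.031 -0.021  0.597]
```

Call:
play_rows([
  [[0, 0, 0, -0.01, -0.02, 0.15, 15], [0, 0, 0, 0, 0, 0.15, 15], [0, 0, 0, 0, 0, 0.12, 15], [0, 0, 0, 0, 0, 0.06, 15], [0, 0, 0, 0, 0, 0, 15]],
])

```text
time: 14.75
tool_pos: [0.5052, -0.2219, 0.0243]
tcp_rot: [0.124, -3.135, -0.003]
wrist_force: [-1.0, 0.3, -1.4]
width: 0.248
grip_force: 34.8
```

Call:
play_rows([
  [[0, 0, 0, 0, 0, 0, 15], [0, 0, 0, 0, 0, 0, 15], [0, 0, 0, 0, 0, 0, 15]],
])

```text
time: 15.0
tool_pos: [0.5075, -0.2237, 0.0273]
tcp_rot: [-0.123, 3.138, -0.001]
wrist_force: [-0.1, 0.2, -0.7]
width: 0.243
grip_force: 34.8
```

```bash
python3 -c "
from h import *
go(.5065,-.221,.0116,94.5)"
```

```text
t 15.0 pos [ 0.5075 -0.2237  0.0273] yaw 94.5 tilt [ 0.002 -0.001] q6 -2.11 F [-0.1  0.2 -0.7] w 20.7 grip 34.8
 turn az total -0.0 shift [0.008 0.028 0.157]
```

Call:
play_rows([
  [[0, 0, 0, 0, 0.02, 0.04, 15], [0, 0, 0, 0, 0, 0.03, 15], [0, 0, 0, 0, 0, 0.03, 15], [0, 0, 0, 0, 0, 0.02, 15], [0, 0, 0, 0, 0, 0.02, 15]],
])

```text
time: 15.42
tool_pos: [0.5063, -0.2213, 0.0119]
tcp_rot: [0.123, -3.139, -0.0]
wrist_force: [-0.9, 0.2, -0.7]
width: 0.246
grip_force: 34.8
```

Call:
play_rows([
  [[0, 0, 0, 0, 0, 0.01, 15], [0, 0, 0, 0, 0, 0.01, 15], [0, 0, 0, 0, 0, 0, 15]],
])

```text
time: 15.67
tool_pos: [0.5063, -0.2214, 0.0116]
tcp_rot: [0.123, -3.138, -0.001]
wrist_force: [-5.7, 2.6, 10.7]
width: 0.245
grip_force: 36.2
```

```bash
python3 -c "
from h import *
go(.5065,-.221,.0116,94.5)"
```

```text
t 15.67 pos [ 0.5063 -0.2214  0.0116] yaw 94.5 tilt [-0.001  0.   ] q6 -2.11 F [-5.7  2.6 10.7] w 20.9 grip 36.2
 turn az total -0.001 shift [-0.002  0.004  0.   ]
```

Call:
play_rows([
  [[0, 0, 0, 0, 0, 0, 42], [0, 0, 0, 0, 0, 0, 42], [0, 0, 0, 0, 0, -0.05, 42], [0, 0, 0, 0, 0, -0.15, 42], [0, 0, 0, 0, 0, -0.35, 42]],
])

```text
time: 16.08
tool_pos: [0.5025, -0.2195, 0.0612]
tcp_rot: [0.122, -3.13, -0.008]
wrist_force: [0.4, 0.2, -0.2]
width: 0.493
grip_force: 0.0
```

Call:
play_rows([
  [[0, 0, 0, 0, 0, -0.4, 50], [0, 0, 0.237, 0, 0, 0, 50], [0, 0, 0.237, 0, 0, 0, 50], [0, 0, 0.237, 0, 0, 0, 50], [0, 0, 0.237, 0, 0, 0, 50]],
])

```text
time: 16.5
tool_pos: [0.5068, -0.2215, 0.106]
tcp_rot: [0.627, 3.077, -0.0]
wrist_force: [-0.4, -0.4, -0.1]
width: 0.583
grip_force: 0.0
```

Call:
play_rows([
  [[0, 0, 0.237, 0, 0, 0, 50], [0, 0, 0.237, 0, 0, 0, 50], [0, 0, 0, 0.178, 0.342, 0, 50], [0, 0, 0, 0.178, 0.342, 0, 50], [0, 0, 0, 0.178, 0.342, 0, 50]],
])

```text
time: 16.92
tool_pos: [0.5243, -0.1066, 0.1055]
tcp_rot: [0.981, 2.984, 0.0]
wrist_force: [-0.2, -0.7, -0.2]
width: 0.586
grip_force: 0.0
```

Call:
play_rows([
  [[0, 0, 0, 0.178, 0.342, 0, 50], [0, 0, 0, 0.178, 0.342, 0, 50], [0, 0, 0, 0.178, 0.342, 0, 50], [0, 0, 0, 0.178, 0.342, 0, 50], [0, 0, 0, 0.178, 0.342, 0, 50]],
])

```text
time: 17.33
tool_pos: [0.5536, 0.0853, 0.1056]
tcp_rot: [0.977, 2.985, 0.0]
wrist_force: [0.8, -0.2, 0.7]
width: 0.588
grip_force: 0.0
```

Call:
play_rows([
  [[0, 0, 0, 0.178, 0.342, 0, 50], [0, 0, 0, 0.178, 0.342, 0, 50], [0, 0, 0, 0.178, 0.342, 0, 50], [0, 0, 0, 0.178, 0.342, 0, 50], [0, 0, 0, 0.178, 0.342, 0, 50]],
])

```text
time: 17.75
tool_pos: [0.5829, 0.276, 0.1054]
tcp_rot: [0.977, 2.986, 0.0]
wrist_force: [-0.1, 0.3, -0.2]
width: 0.586
grip_force: 0.0
```

Call:
play_rows([
  [[0, 0, 0, 0, 0, 0, 50], [0, 0, 0, 0, 0, 0.2, 50], [0, 0, 0, 0, 0, 0.2, 50], [0, 0, 0, 0, 0, 0, 50], [0, 0, 0, 0, 0, 0, 50]],
])

```text
time: 18.17
tool_pos: [0.5814, 0.2731, 0.0637]
tcp_rot: [-0.977, -2.983, 0.004]
wrist_force: [-0.1, 1.2, -0.3]
width: 0.583
grip_force: 0.0
```

```bash
python3 - <<'E'
from h import *
c=vision.read_camera("side")
cv2.imwrite("pics/side3.png",cv2.resize(c["image"][100:370,150:510,::-1],(800,600),interpolation=cv2.INTER_CUBIC))
go(.5821,.2738,.009,53.8)
E
```

```text
t 18.22 pos [0.5826 0.2735 0.0652] yaw 53.7 tilt [-0.001 -0.   ] q6 -0.54 F [ 0.6 -0.3  0.6] w 50.2 grip 0.0
 turn az total -0.002 shift [ 0.006 -0.     0.562]
```

View pics/side3.png

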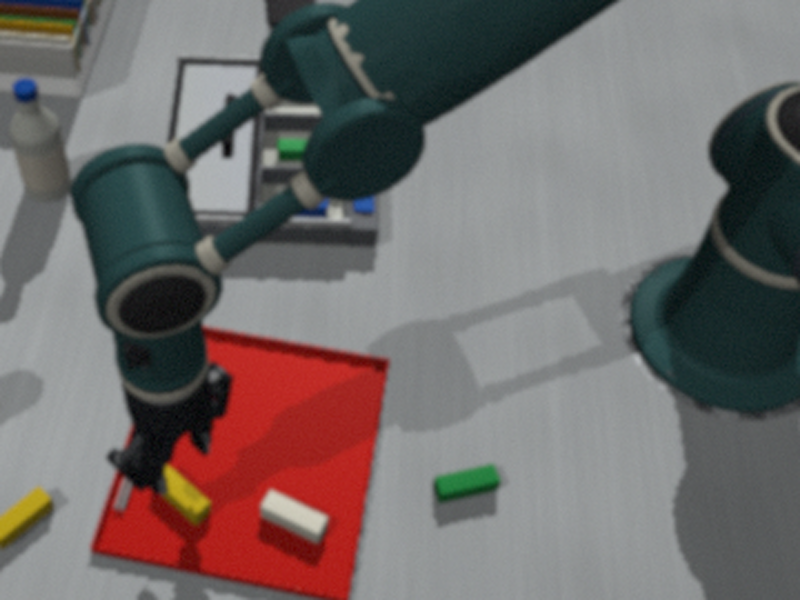

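Green is in its bay at (291,148), and the gripper is over the yellow bar at (185,495). The tweezers are close by, so I narrow the opening to 40 mm.

Call:
play_rows([
  [[0, 0, 0, 0, 0, 0.2, 40], [0, 0, 0, 0, 0, 0.16, 40], [0, 0, 0, 0, 0, 0.1, 40], [0, 0, 0, 0, 0, 0.06, 40], [0, 0, 0, 0, 0, 0.03, 40]],
])

```text
time: 18.63
tool_pos: [0.583, 0.2737, 0.0102]
tcp_rot: [-0.978, -2.985, 0.0]
wrist_force: [-0.3, 0.4, -0.1]
width: 0.467
grip_force: 0.0
```

Call:
play_rows([
  [[0, 0, 0, 0, 0, 0, 40], [0, 0, 0, 0, 0, 0, 15], [0, 0, 0, 0, 0, 0, 15], [0, 0, 0, 0, 0, 0, 15], [0, 0, 0, 0, 0, 0, 15]],
], newtons=35)

```text
time: 19.05
tool_pos: [0.5839, 0.2743, 0.0115]
tcp_rot: [0.977, 2.984, 0.002]
wrist_force: [0.3, -0.9, 2.7]
width: 0.245
grip_force: 35.5
```

```bash
python3 -c "
from h import *
go(.5138,-.3176,.11,94.5)"
```

```text
t 19.05 pos [0.5839 0.2743 0.0115] yaw 53.7 tilt [0.002 0.001] q6 -0.54 F [ 0.3 -0.9  2.7] w 20.9 grip 35.5
 turn az total -1.423 shift [ 1.163 -5.846 -0.985]
```

Call:
play_rows([
  [[0, 0, 0, 0, 0, -0.2, 15], [0, 0, 0, 0, 0, -0.35, 15], [0, 0, 0, 0, 0, -0.35, 15], [0, 0, -0.237, 0, 0, 0, 15], [0, 0, -0.237, 0, 0, 0, 15]],
])

```text
time: 19.47
tool_pos: [0.5855, 0.2751, 0.1045]
tcp_rot: [0.608, 3.076, 0.006]
wrist_force: [0.3, 0.4, -0.4]
width: 0.246
grip_force: 35.1
```

Call:
play_rows([
  [[0, 0, -0.237, 0, 0, 0, 15], [0, 0, -0.237, 0, 0, 0, 15], [0, 0, -0.237, 0, 0, 0, 15], [0, 0, -0.237, 0, 0, 0, 15], [0, 0, 0, 0, 0, 0, 15]],
])

```text
time: 19.88
tool_pos: [0.5827, 0.2739, 0.1002]
tcp_rot: [0.127, -3.139, 0.0]
wrist_force: [-0.1, -0.5, -0.5]
width: 0.247
grip_force: 35.1
```

Call:
play_rows([
  [[0, 0, 0, 0.077, -0.39, 0, 15], [0, 0, 0, 0.077, -0.39, 0, 15], [0, 0, 0, 0.077, -0.39, 0, 15], [0, 0, 0, 0.077, -0.39, 0, 15], [0, 0, 0, 0.077, -0.39, 0, 15]],
])

```text
time: 20.3
tool_pos: [0.5591, 0.0751, 0.1003]
tcp_rot: [-0.118, 3.139, -0.0]
wrist_force: [-0.0, 0.2, -0.7]
width: 0.248
grip_force: 35.2
```

Call:
play_rows([
  [[0, 0, 0, 0.077, -0.39, 0, 15], [0, 0, 0, 0.077, -0.39, 0, 15], [0, 0, 0, 0.077, -0.39, 0, 15], [0, 0, 0, 0.077, -0.39, 0, 15], [0, 0, 0, 0.077, -0.39, 0, 15]],
])

```text
time: 20.72
tool_pos: [0.536, -0.1227, 0.1005]
tcp_rot: [-0.117, 3.139, -0.0]
wrist_force: [1.1, -0.5, -0.1]
width: 0.241
grip_force: 35.2
```

Call:
play_rows([
  [[0, 0, 0, 0.077, -0.39, 0, 15], [0, 0, 0, 0.077, -0.39, 0, 15], [0, 0, 0, 0.077, -0.39, 0, 15], [0, 0, 0, 0.077, -0.39, 0, 15], [0, 0, 0, 0.077, -0.39, 0, 15]],
])

```text
time: 21.13
tool_pos: [0.5128, -0.3202, 0.1004]
tcp_rot: [-0.117, 3.139, -0.0]
wrist_force: [0.3, -0.4, -0.4]
width: 0.243
grip_force: 35.2
```

Call:
play_rows([
  [[0, 0, 0, 0, 0, 0, 15], [0, 0, 0, 0, 0, 0, 15], [0, 0, 0, 0, 0, 0.15, 15], [0, 0, 0, 0, 0, 0, 15], [0, 0, 0, 0, 0, 0, 15]],
])

```text
time: 21.55
tool_pos: [0.5125, -0.3164, 0.0841]
tcp_rot: [0.122, -3.137, -0.003]
wrist_force: [-0.3, -0.2, -1.2]
width: 0.251
grip_force: 35.2
```

```bash
python3 -c "
from h import *
go(.5138,-.3176,.0125,94.5)"
```

```text
t 21.55 pos [ 0.5125 -0.3164  0.0841] yaw 94.5 tilt [-0.003  0.002] q6 -2.24 F [-0.3 -0.2 -1.2] w 21.5 grip 35.2
 turn az total -0.001 shift [-0.012 -0.013  0.716]
```

Call:
play_rows([
  [[0, 0, 0, 0, 0, 0.15, 15], [0, 0, 0, 0, 0, 0.15, 15], [0, 0, 0, 0, 0, 0.15, 15], [0, 0, 0, 0, 0, 0.1, 15], [0, 0, 0, 0, 0, 0.05, 15]],
])

```text
time: 21.97
tool_pos: [0.5129, -0.3167, 0.024]
tcp_rot: [0.124, -3.137, -0.002]
wrist_force: [-0.3, 0.4, -0.5]
width: 0.244
grip_force: 35.2
```

Call:
play_rows([
  [[0, 0, 0, 0, 0, 0, 15], [0, 0, 0, 0, 0, 0, 15], [0, 0, 0, 0, 0, 0, 15], [0, 0, 0, 0, 0, 0, 15]],
])

```text
time: 22.3
tool_pos: [0.5143, -0.3188, 0.0265]
tcp_rot: [-0.123, 3.138, -0.002]
wrist_force: [0.2, 0.3, -1.2]
width: 0.246
grip_force: 35.2
```

```bash
python3 -c "
from h import *
go(.5138,-.3176,.0125,94.5)"
```

```text
t 22.3 pos [ 0.5143 -0.3188  0.0265] yaw 94.5 tilt [ 0.002 -0.001] q6 -2.24 F [ 0.2  0.3 -1.2] w 21.0 grip 35.2
 turn az total -0.001 shift [0.004 0.012 0.14 ]
```

Call:
play_rows([
  [[0, 0, 0, 0, 0, 0.04, 15], [0, 0, 0, 0, 0, 0.03, 15], [0, 0, 0, 0, 0, 0.02, 15], [0, 0, 0, 0, 0, 0.02, 15], [0, 0, 0, 0, 0, 0.02, 15]],
])

```text
time: 22.72
tool_pos: [0.5133, -0.3183, 0.0124]
tcp_rot: [0.123, -3.139, -0.0]
wrist_force: [-6.8, 4.3, 19.3]
width: 0.244
grip_force: 37.5
```

Call:
play_rows([
  [[0, 0, 0, 0, 0, 0.01, 15], [0, 0, 0, 0, 0, 0, 15], [0, 0, 0, 0, 0, 0, 15]],
])

```text
time: 22.97
tool_pos: [0.5133, -0.3183, 0.0125]
tcp_rot: [0.123, -3.139, -0.001]
wrist_force: [-2.8, 1.9, 8.0]
width: 0.245
grip_force: 36.3
```

```bash
python3 -c "
from h import *
go(.5138,-.3176,.0125,94.5)"
```

```text
t 22.97 pos [ 0.5133 -0.3183  0.0125] yaw 94.5 tilt [-0.001  0.   ] q6 -2.25 F [-2.8  1.9  8. ] w 20.9 grip 36.3
 turn az total -0.001 shift [-0.006  0.006 -0.   ]
```

Call:
play_rows([
  [[0, 0, 0, 0, 0, 0, 42], [0, 0, 0, 0, 0, 0, 42], [0, 0, 0, 0, 0, -0.05, 42], [0, 0, 0, 0, 0, -0.15, 42], [0, 0, 0, 0, 0, -0.35, 42]],
])

```text
time: 23.38
tool_pos: [0.5096, -0.3157, 0.0617]
tcp_rot: [0.122, -3.131, -0.01]
wrist_force: [0.1, -0.2, -0.3]
width: 0.493
grip_force: 0.0
```

Call:
play_rows([
  [[0, 0, 0, 0, 0, -0.4, 45], [0, 0, 0, 0, 0, -0.25, 45], [0, 0, 0.2415, 0, 0, 0, 45], [0, 0, 0.2415, 0, 0, 0, 45], [0, 0, 0.2415, 0, 0, 0, 45]],
])

```text
time: 23.8
tool_pos: [0.514, -0.3187, 0.1327]
tcp_rot: [0.454, 3.107, -0.002]
wrist_force: [0.3, 0.8, -0.1]
width: 0.525
grip_force: 0.0
```

Call:
play_rows([
  [[0, 0, 0.2415, 0, 0, 0, 45], [0, 0, 0.2415, 0, 0, 0, 45], [0, 0, 0.2415, 0, 0, 0, 45], [0, 0, 0.2415, 0, 0, 0, 45], [0, 0, 0.2415, 0, 0, 0, 45]],
])

```text
time: 24.22
tool_pos: [0.5134, -0.3183, 0.1313]
tcp_rot: [-1.358, -2.833, -0.0]
wrist_force: [1.1, -0.1, 0.2]
width: 0.528
grip_force: 0.0
```

Call:
play_rows([
  [[0, 0, 0.2415, 0, 0, 0, 45], [0, 0, 0.2415, 0, 0, 0, 45], [0, 0, 0.2415, 0, 0, 0, 45], [0, 0, 0.2415, 0, 0, 0, 45], [0, 0, 0.2415, 0, 0, 0, 45]],
])

```text
time: 24.63
tool_pos: [0.5134, -0.3183, 0.1313]
tcp_rot: [-2.139, -2.301, 0.0]
wrist_force: [-0.7, -0.2, 0.7]
width: 0.527
grip_force: 0.0
```

Call:
play_rows([
  [[0, 0, 0, 0.246, 0.242, 0, 45], [0, 0, 0, 0.246, 0.242, 0, 45], [0, 0, 0, 0.246, 0.242, 0, 45], [0, 0, 0, 0.246, 0.242, 0, 45], [0, 0, 0, 0, 0, 0, 45]],
])

```text
time: 25.05
tool_pos: [0.6057, -0.2081, 0.1316]
tcp_rot: [2.127, 2.311, 0.005]
wrist_force: [-0.2, -0.9, 1.0]
width: 0.525
grip_force: 0.0
```

Call:
play_rows([
  [[0, 0, 0, 0, 0, 0, 45], [0, 0, 0, 0, 0, 0, 45], [0, 0, 0, 0, 0, 0, 45]],
])

```text
time: 25.3
tool_pos: [0.6014, -0.2132, 0.1311]
tcp_rot: [-2.132, -2.307, 0.001]
wrist_force: [0.8, 0.2, -0.2]
width: 0.527
grip_force: 0.0
```

```bash
python3 - <<'E'
from h import *
c=vision.read_camera("side")
cv2.imwrite("pics/side4.png",cv2.resize(c["image"][100:310,180:460,::-1],(800,600),interpolation=cv2.INTER_CUBIC))
go(.602,-.2125,.052,4.5)
E
```

```text
t 25.35 pos [ 0.6014 -0.2134  0.1311] yaw 4.5 tilt [-0.001 -0.   ] q6 -0.46 F [-0.4 -0.3 -0.3] w 45.3 grip 0.0
 turn az total -0.001 shift [0.009 0.007 0.791]
```

View pics/side4.png

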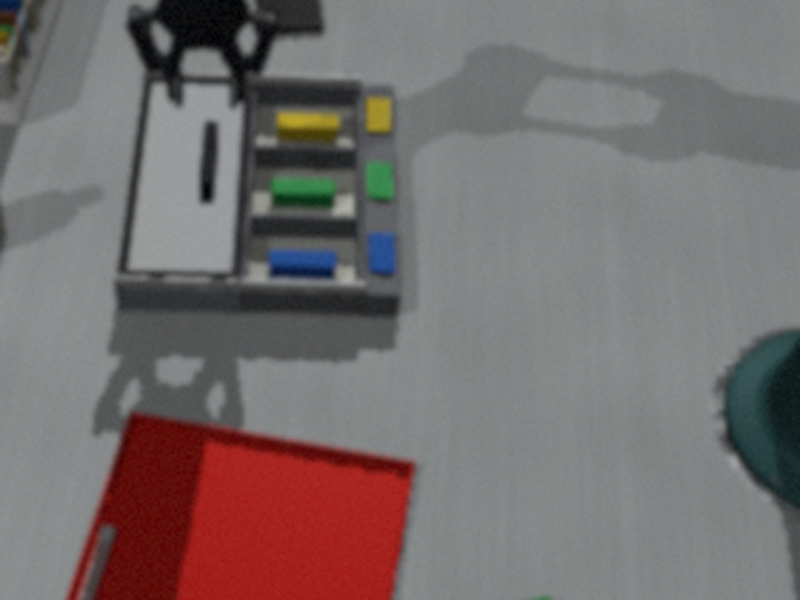

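All three bars lie flat in their matching bays: yellow (308,126), green (303,191) and blue (303,263). The handle is between the fingers, so I close the cover.

Call:
play_rows([
  [[0, 0, 0, 0, 0, 0.25, 45], [0, 0, 0, 0, 0, 0.25, 45], [0, 0, 0, 0, 0, 0.18, 45], [0, 0, 0, 0, 0, 0.1, 45], [0, 0, 0, 0, 0, 0, 45]],
])

```text
time: 25.77
tool_pos: [0.5993, -0.2126, 0.0502]
tcp_rot: [-2.13, -2.302, 0.003]
wrist_force: [-1.0, 0.5, -0.9]
width: 0.525
grip_force: 0.0
```

Call:
play_rows([
  [[0, 0, 0, 0, 0, 0, 8], [0, 0, 0, 0, 0, 0, 8], [0, 0, 0, 0, 0, 0, 8], [0, 0, 0, 0, 0, 0, 8], [0, 0, 0, 0, 0, 0, 8]],
], newtons=30)

```text
time: 26.18
tool_pos: [0.6018, -0.2135, 0.0551]
tcp_rot: [2.131, 2.308, -0.002]
wrist_force: [-5.0, -2.2, 3.2]
width: 0.155
grip_force: 31.3
```

Call:
play_rows([
  [[0, 0, 0, 0, -0.12, 0, 8], [0, 0, 0, 0, -0.14, 0, 8], [0, 0, 0, 0, -0.14, 0, 8], [0, 0, 0, 0, -0.14, 0, 8], [0, 0, 0, 0, -0.14, 0, 8]],
])

```text
time: 26.6
tool_pos: [0.5354, -0.2187, 0.0551]
tcp_rot: [2.128, 2.304, 0.003]
wrist_force: [3.2, -0.9, 1.6]
width: 0.155
grip_force: 32.6
```

Call:
play_rows([
  [[0, 0, 0, 0, -0.14, 0, 8], [0, 0, 0, 0, -0.13, 0, 8], [0, 0, 0, 0, -0.1, 0, 8], [0, 0, 0, 0, -0.05, 0, 8], [0, 0, 0, 0, -0.03, 0, 8]],
])

```text
time: 27.02
tool_pos: [0.49, -0.2223, 0.0551]
tcp_rot: [2.13, 2.305, 0.002]
wrist_force: [1.1, 0.5, 5.2]
width: 0.153
grip_force: 33.3
```

```bash
python3 -c "
from h import *
go(.4886,-.2205,.052,4.5)"
```

```text
t 27.02 pos [ 0.49   -0.2223  0.0551] yaw 4.5 tilt [ 0.003 -0.002] q6 -0.55 F [1.1 0.5 5.2] w 13.1 grip 33.3
 turn az total 0.0 shift [ 0.019 -0.013  0.031]
```

Call:
play_rows([
  [[0, 0, 0, 0, -0.015, 0, 8], [0, 0, 0, 0, -0.01, 0, 8], [0, 0, 0, 0, -0.01, 0, 8], [0, 0, 0, 0, 0, 0, 8], [0, 0, 0, 0, 0, 0, 8]],
])

```text
time: 27.43
tool_pos: [0.4871, -0.2225, 0.0551]
tcp_rot: [2.129, 2.305, 0.001]
wrist_force: [-0.3, 0.8, 6.6]
width: 0.152
grip_force: 33.4
```

Call:
play_rows([
  [[0, 0, 0, 0, -0.015, 0, 8], [0, 0, 0, 0, -0.01, 0, 8], [0, 0, 0, 0, 0, 0, 8], [0, 0, 0, 0, 0, 0, 8]],
])

```text
time: 27.77
tool_pos: [0.4871, -0.2225, 0.0551]
tcp_rot: [2.128, 2.302, 0.007]
wrist_force: [8.4, 1.8, 1.2]
width: 0.158
grip_force: 32.7
```

The cover is against its shut stop: there was no motion at 8 N, against 2 N of friction. I release and retreat.

Call:
play_rows([
  [[0, 0, 0, 0, 0, 0, 40], [0, 0, 0, 0, 0, 0, 40], [0, 0, 0, 0, 0, 0, 40], [0, 0, 0, 0, 0, -0.1, 40], [0, 0, 0, 0, 0, -0.3, 40]],
])

```text
time: 28.18
tool_pos: [0.479, -0.2199, 0.0892]
tcp_rot: [-2.125, -2.3, 0.005]
wrist_force: [-1.1, -0.5, 0.0]
width: 0.47
grip_force: 0.0
```

Call:
play_rows([
  [[0, 0, 0, 0, 0, -0.4, 40], [0, 0, 0, 0, 0, -0.4, 40], [0, 0, 0, 0.4, 0, 0, 40], [0, 0, 0, 0.4, 0, 0, 40], [0, 0, 0, 0.4, 0, 0, 40]],
])

```text
time: 28.6
tool_pos: [0.4742, -0.1019, 0.1753]
tcp_rot: [2.133, 2.303, 0.002]
wrist_force: [0.6, 0.2, 0.3]
width: 0.464
grip_force: 0.0
```

Call:
play_rows([
  [[0, 0, 0, 0.4, 0, 0, 40], [0, 0, 0, 0.4, 0, 0, 40], [0, 0, 0, 0.4, 0, 0, 40], [0, 0, 0, 0.4, 0, 0, 40], [0, 0, 0, 0.4, 0, 0, 40]],
])

```text
time: 29.02
tool_pos: [0.4573, 0.0986, 0.174]
tcp_rot: [2.132, 2.307, 0.0]
wrist_force: [1.7, 0.4, -0.2]
width: 0.473
grip_force: 0.0
```

Call:
play_rows([
  [[0, 0, 0, 0, 0, 0, 40], [0, 0, 0, 0, 0, 0, 40], [0, 0, 0, 0, 0, 0, 40], [0, 0, 0, 0, 0, 0, 40]],
])

```text
time: 29.35
tool_pos: [0.4582, 0.0959, 0.1734]
tcp_rot: [2.133, 2.306, -0.001]
wrist_force: [0.5, 0.1, -0.3]
width: 0.471
grip_force: 0.0
```

```bash
python3 - <<'E'
from h import *
import pickle
c=vision.read_camera("top")
a=pickle.load(open("top0.pkl","rb"))["image"][120:280,270:450,::-1];b=c["image"][120:280,270:450,::-1]
cv2.imwrite("pics/cmp.png",cv2.resize(np.hstack([a,b]),(800,356),interpolation=cv2.INTER_CUBIC))
for cc in(pickle.load(open("top0.pkl","rb")),c):
    P=cloud(cc);H=hue(cc);m=(P[...,2]>.055)&(P[...,2]<.085)&(H[...,2]<70)&(P[...,0]>.45)&(P[...,0]<.7)&(abs(P[...,1]+.22)<.06);print(P[m].mean(0))
E
```

```text
[ 0.49081896 -0.21988478  0.07112874]
[ 0.485233   -0.22072363  0.07106382]
```

View pics/cmp.png

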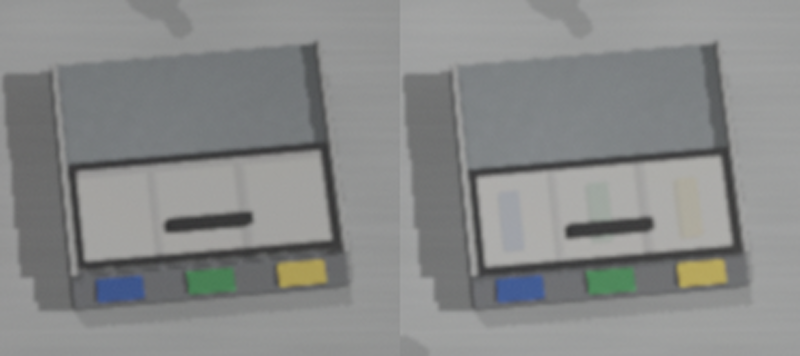

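The right half shows the cover shut, about 5 mm further than at the start, with the blue, green and yellow bars visible beneath it in the matching bays. I hand the job in.

```bash
python3 -c "
from workcell import bot
print(bot.finish_job())"
```

```text
the job is handed in; nothing more can be done
None
```

The blue, green and yellow bars lie flat in their matching bays, the cover is pushed shut to its stop, and the job was handed in at about 29 s; no verdict came back.

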